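# Take the snap-in vent cover off the odour filter and lay it in the wash tray

### The job

Open the odour filter for cleaning: press in the orange release tab until the vent cover springs out at its lower edge, then take the cover by its black bar and swing it up about its upper edge, to nearly level, before drawing its tongues out from under the upper lip. Lay it gently, flat inside the steel tray with the bar upward, and let go. Do not force the tab or the unit, and leave the other things where they stand.

Things in the scene. Friction and masses are not known exactly. Their poses are not given: they have to be found in the camera images.
- filter_unit: white wedge-shaped cooking-odour filter unit, fixed on the hob, 190 mm wide, 162 mm deep, 150 mm high, its front sloping at 32 degrees. Origin: under its middle, on the hob. Its x axis (level) points to its high back, y along its width, z up. Takes at most 40 N from the robot.
- slope (a point): point on the slope's floor behind the cover's middle, 93 mm above the unit's origin; its axes: x up the slope, y the unit's y, z square out of the slope. Slope coordinates (mm) below are in this frame. Floor z = 0; side rails 12 high at |y| 78 to 94; at the lower edge two ears 25 high at x -69 to -58, |y| 57 to 95; at the upper edge a lip from x = 59, z 9 to 15.
- pocket (a point): mouth of the 9 mm high pocket under the upper lip, slope (59, 0, 5): the cover swings about the line through this point along the unit's y axis.
- tab_mount: hinge of the orange release tab, inside the unit at slope (-51, y, -14), fixed, y anywhere from -25 to 25; same axes as the slope. The tab rocks on it about y: its pad goes in and its tooth, which overlaps the cover's lower edge by 2 to 5 mm, draws back. Pulling on the cover does not open it.
- tab_pad (a point): middle of the top of the orange tab's thumb pad (38 mm along the slope, 36 wide, 5 thick, standing out over the unit's low front edge); at rest at slope (-92, y, 14). Pushed square toward the slope it lets the cover go after about 3 to 7 mm and stops hard at 10 mm. It takes about 5 N to start, 8 to 14 N to release, breaks over 40 N, springs back when let go.
- vent_cover: loose slatted aluminium cover, 110 (x) x 150 (y) x 6 mm, 0.13 to 0.24 kg. Origin: middle of its underside; at the start at slope (0, 0, 2) with the slope's axes. Let go by the tab, its lower (-x) edge is lifted about 14 mm by a spring plunger and it stays leaning there (about 8 degrees), behind the two ears; swung 5 degrees or more farther it clears them.
- tongues (a point): midpoint between the tips of the cover's two black tongues, which stand 11 mm beyond its upper (+x) edge under the upper lip; at cover (62, 0, 2) mm.
- cover_grip (a point): middle of the black grip bar on the cover's face: bar 12 mm thick (cover x), 64 mm long (cover y), 26 mm high (cover z 6 to 32 mm); the point is at cover (-9, 0, 19) mm. Stiff, takes any grip.
- low_edge (a point): middle of the cover's lower edge, at cover (-55, 0, 0) mm.
- tray: steel wash tray, fixed, 190 mm (x) x 210 mm (y), rim 16 mm high, walls and floor 4 mm thick. Origin: under its middle; it and the unit may change places left and right.
- moka_pot: aluminium moka pot 164 mm high, a bystander; origin under its middle.
- canister: blue lidded canister 87 mm wide, 105 mm high, a bystander; origin under its middle.
- mug: blue and white mug 102 mm high, a bystander; origin under its middle.
- jar: dark-lidded glass jar 65 mm wide, 86 mm high, a bystander; origin under its middle.
- salt_shaker: glass salt shaker 44 mm wide, 90 mm high, standing between the unit and the tray, a bystander; origin under its middle.
- lemon: lemon 78 x 55 mm, a bystander; origin under its middle.
- timer: white round kitchen timer 67 mm wide, 52 mm high, a bystander; origin under its middle.
- microwave: steel microwave hanging over the back of the hob, 760 mm wide, shut and fixed: front face 0.62 m ahead of the robot's base, underside 0.48 m above the hob; its upright door handle, 260 mm right of the robot's middle, reaches forward to 0.57 m from 0.56 m up. Keep arm and wrist clear of it: stay low over the tray and carry things across near the robot.

How it is judged:
By the outcome, as a careful person would: the job done as asked, in the order asked, and still so for the second after the job is handed in, with the robot touching nothing.
It also fails if it takes over 58 s, if anything falls off the work surface, if the arm or the gripper's body presses on something with over 40 N, if the wrist force passes 120 N, or if a joint passes its speed limit or range.

### The arm

A 7-joint arm with a two-finger parallel gripper is mounted at the origin on a cart in front of the work surface, level with it; the furniture and walls round the work are solid. World frame = base frame: x ahead of the robot, y to its left, z up, the work surface at z = 0. Lengths are in m, angles in rad, forces in N, time in s.
With the tool pointing down it reaches from about 0.4 to 0.9 m from the base axis. Payload 5.6 kg.
Tool frame: the origin (TCP) lies on the centre line of the jaws, within the pads' length; the fingertips stand 8 mm ahead of it and the grasp point (between the pads) lies 11 mm behind it; z points along the fingers, y is the line along which they close (so a half turn about z gives the same grasp; the last joint's range is limited). The gripper opens to 92 mm and grips with 3 to 60 N. Pads are 20 mm wide; open, the fingers measure 128 mm over their backs; the gripper's body (75 mm by 189 mm) begins 69 mm behind the grasp point.
Start: joints at [-1.346, 0.468, -0.012, 1.603, 0.006, 1.071, -0.056], TCP at [0.172, 0.627, 0.223] pointing down, gripper open.
Joint ranges: [-2.53, 2.53], [-0.31, 2.02], [-1.57, 1.55], [0.28, 2.44], [-1.29, 4.43], [0.15, 1.84], [-2.92, 2.92]. Speed limits (rad/s): [2.57, 2.57, 3.14, 3.14, 3.14, 3.14, 3.14].

### API

Orientations are given as a unit quaternion [x, y, z, w].
In Python, from cell import get_state, grab_frame, finish_job gives the robot as it stands.
- The arm moves only by the shell command python3 -m creep 'ROWS' [FORCE]. ROWS is JSON, a list of rows, each a list of 3 entries, a list of its own where there are three numbers: the shift along the tool's x, y, z in m, then the turn, a rotation vector about the tool's x, y, z in rad, then the closure, from -1 (fully open) to 1 (shut). In form: [[[dx, dy, dz], [ax, ay, az], fingers], ...]. A call has 1 to 5 rows; each row shifts and turns the commanded pose from where the row before left it, along the tool's axes as they then stand; what a row does not reach is not made up. A row lasts 1/8 s, in which the tool goes at most 62.5 mm and 10.7 degrees, less where a joint would pass 70% of its speed; a pose out of reach is approached as far as the arm can. A call is refused whole if a number of a shift passes 0.0625 or a number of a turn 0.188, either way. A call with a gripper value outside its range is refused whole. The fingers move at their own pace and stop on an object; FORCE is the grip in N (left out, the last holds). Time passes only in rows, so rows that do not move let the fingers close. It gives the time, the measured TCP pose, the force, the opening and the grip force at its end, in the units of the state.
- get_state(): the state, without advancing time (a new reading comes with each control period).
- grab_frame(name): name is "scene" or "top"; returns a dict with "pixels" (400x640x3 uint8, blue, green, red), "range_z" (400x640 float32, m along the optical axis (not along the pixel's ray), 0 where there is no reading), "mtx" (3x3 intrinsics, pixels), "k1" (the pictures are not rectified: a ray, as slopes to the right and down, at radius r is drawn at 1 + k1 r^2 times it, then the intrinsics apply), "rvec" (rotation vector, rad) and "tvec" (3), from world to camera coordinates, as OpenCV has them. Camera axes: x right, y down, z forward; pixel columns grow to the right and rows downward; lengths in m; the calibration is good to about 2 mm. A picture is of the moment at which its call begins.
- finish_job(): hands the job in; it is judged then, once.
The state is a dict: "time_s": time; "joint_positions": joint angles; "dq": joint speeds; "effort": joint torques, N m; "tool_pos": TCP position; "tcp_rot": TCP orientation; "force": force on the tool from outside, world axes, zero at the start; "wrist_torque": the same for the moment, N m; "grip_width": finger opening in m; "grasp_force": force on a finger pad.
Only numpy, scipy, OpenCV 4.12 (cv2) and the standard library are available. Lean on these libraries where they do the work, as an engineer would, in place of code of your own. Each camera call takes 0.05 s, during which the arm holds its last target. There are 200 camera calls.

## Working session

There is one attempt and no reset: what is moved stays moved. The work goes in short steps, Python scripts to look and compute and a shell command to move; the robot and the scene stay as the last step left them, time stands still between calls to the robot, and variables do not carry over. Pictures are saved under pics/ and viewed, at most 10 in all, crops included, and the job is handed in when it is done.

```bash
mkdir -p pics; ls
python3 - <<'E'
from cell import *
import cv2,numpy as np
s=get_state();print(s)
for n in("scene","top"):
    f=grab_frame(n);np.savez(f"pics/{n}0.npz",**f);cv2.imwrite(f"pics/{n}0.png",f["pixels"]);print(n,f["mtx"],f["k1"],f["rvec"],f["tvec"])
E
```

```text
pics
{'time_s': 0.0, 'joint_positions': array([-1.34600751,  0.4684047 , -0.01159206,  1.60360701,  0.00602219,
        1.07134998, -0.05631821]), 'dq': array([-2.01476802e-05, -1.39871297e-03,  2.76529620e-04,  2.59083975e-03,
        2.04403910e-03, -6.77371644e-05,  3.61095980e-04]), 'effort': array([-5.98773255e-06, -5.20564806e+01, -1.25157399e-02, -2.43758529e+01,
       -5.67113282e-02,  1.72019878e-02,  1.53461924e-04]), 'tool_pos': array([0.17192284, 0.62628159, 0.22162933]), 'tcp_rot': array([ 1.33534894e-01,  9.91043732e-01, -8.66494086e-04, -4.31891831e-05]), 'force': array([-0.43464681, -0.18535238, -0.10790154]), 'wrist_torque': array([-0.05474336, -0.01765541, -0.06014303]), 'grasp_force': 0.0, 'grip_width': 0.09159131984209984}
scene [[468.31344484   0.         316.24938834]
 [  0.         468.31344484 202.37764628]
 [  0.           0.           1.        ]] 0.007174172461031723 [ 2.3634295  -0.76726473  0.26814433] [-0.50689974  0.42590837  1.46777769]
top [[498.23449689   0.         319.979618  ]
 [  0.         498.23449689 208.33427318]
 [  0.           0.           1.        ]] -0.10170703632878969 [ 1.93965972 -1.67053189  0.56608357] [-0.12908017  0.65956289  1.50724935]
```

View pics/scene0.png

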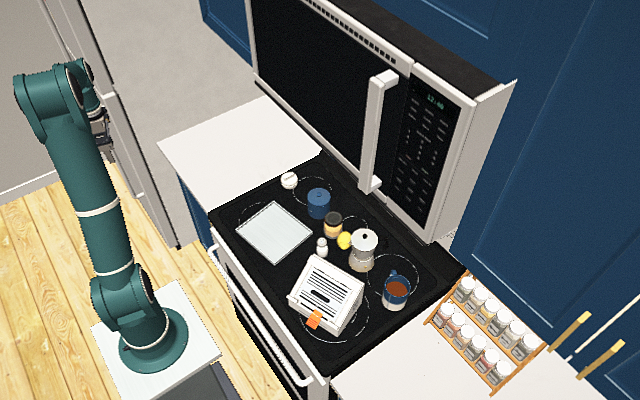

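View pics/top0.png

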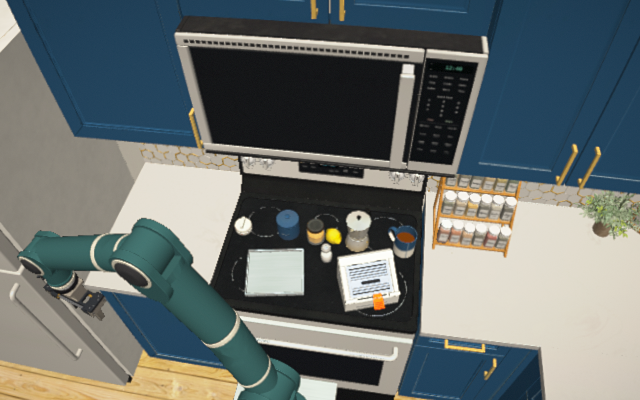

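The unit stands on the right (top view ~(368,280), orange tab ~(379,301), bar ~(370,282)). The tray is on the left (~(275,272)), with the salt shaker between them at ~(326,253).

```bash
cat > h.py <<'E'
import numpy as np,cv2
from scipy.spatial.transform import Rotation as R
def cam(f): return R.from_rotvec(np.ravel(f["rvec"])).as_matrix(),np.ravel(f["tvec"])
def dist(f): return np.array([float(f["k1"]),0,0,0])
def rays(f,uv):
    n=cv2.undistortPoints(np.float64(uv).reshape(-1,1,2),f["mtx"],dist(f))[:,0]
    return np.c_[n,np.ones(len(n))]
def cloud(f):
    h,w=f["range_z"].shape; v,u=np.mgrid[:h,:w]
    c=rays(f,np.c_[u.ravel(),v.ravel()])*f["range_z"].reshape(-1,1)
    Rm,t=cam(f); return ((c-t)@Rm).reshape(h,w,3)
def onplane(f,uv,z):
    Rm,t=cam(f); d=rays(f,uv)@Rm; o=-Rm.T@t
    return o+d*((z-o[2])/d[:,2])[:,None]
def tri(fa,ua,fb,ub):
    Rs=[];
    A=[];b=[]
    for f,u in((fa,ua),(fb,ub)):
        Rm,t=cam(f); d=(rays(f,[u])@Rm)[0]; d/=np.linalg.norm(d); P=np.eye(3)-np.outer(d,d); A.append(P); b.append(P@(-Rm.T@t))
    return np.linalg.lstsq(np.vstack(A),np.hstack(b),rcond=None)[0]
def proj(f,P): return cv2.projectPoints(np.float64(P).reshape(-1,1,3),np.float64(f["rvec"]),np.float64(f["tvec"]),f["mtx"],dist(f))[0][:,0]
def load(n): return dict(np.load(f"pics/{n}.npz"))
E
python3 - <<'E'
from h import *
F={n:load(n+"0") for n in("scene","top")}
O={}
for n,f in F.items():
    P=cloud(f); hsv=cv2.cvtColor(f["pixels"],cv2.COLOR_BGR2HSV)
    o=(hsv[...,0]<18)&(hsv[...,1]>190)&(hsv[...,2]>200)&(P[...,0]<.7)&(P[...,0]>.3)&(P[...,2]>0)&(abs(P[...,1])<.5)
    v,u=np.nonzero(o); O[n]=(u.mean(),v.mean()); print(n,"orange",len(u),O[n],np.median(P[o],0), P[o].min(0),P[o].max(0))
    # sloped surface
    m=(P[...,2]>.03)&(P[...,2]<.2)&(P[...,0]>.3)&(P[...,0]<.65)&(P[...,1]<0.05)&(P[...,1]>-.35)&(hsv[...,1]<40)&(hsv[...,2]>150)
    Q=P[m]; print(len(Q),Q.min(0),Q.max(0))
    rng=np.random.default_rng(0);best=0
    for _ in range(2000):
        a=Q[rng.choice(len(Q),3,False)];nn=np.cross(a[1]-a[0],a[2]-a[0]);l=np.linalg.norm(nn)
        if l<1e-6: continue
        nn/=l; nn*=np.sign(nn[2]);
        if nn[2]>.97 or nn[2]<.6: continue
        k=abs((Q-a[0])@nn)<.003
        if k.sum()>best:best=k.sum();K=k
    q=Q[K];c=q.mean(0);nn=np.linalg.svd(q-c)[2][2];nn*=np.sign(nn[2]);print("plane",best,c,nn,np.degrees(np.arccos(nn[2])),np.degrees(np.arctan2(-nn[1],-nn[0])))
    b=(P[...,2]>.05)&(P[...,2]<.25)&(P[...,0]>.35)&(P[...,0]<.6)&(P[...,1]<0.05)&(P[...,1]>-.3)&((P-c)@nn>.015)
    print("above plane",b.sum())
    t=(P[...,2]>-.005)&(P[...,2]<.03)&(P[...,0]>.3)&(P[...,0]<.75)&(P[...,1]>-.1)&(P[...,1]<.4)&(hsv[...,2]>120)
    t=cv2.morphologyEx(np.uint8(t),cv2.MORPH_OPEN,np.ones((3,3)));nl,lab,st,ce=cv2.connectedComponentsWithStats(t);i=1+st[1:,4].argmax()
    hz=P[lab==i]; r=cv2.minAreaRect(np.float32(hz[:,:2]*1000)); print("tray",st[i],r,np.percentile(hz[:,2],[2,30,50,70,98]))
print("tri orange",tri(F["scene"],O["scene"],F["top"],O["top"]))
a=F["scene"]["pixels"][235:355,265:425];b=F["top"]["pixels"][215:335,250:410]
g=np.r_[a,b];cv2.imwrite("pics/crop.png",np.hstack([cv2.resize(a,(400,300),interpolation=2),cv2.resize(F["top"]["pixels"][235:325,315:435],(400,300),interpolation=2)]))
E
```

```text
scene orange 16 (np.float64(313.125), np.float64(320.5625)) [ 0.42382509 -0.26954526  0.05620917] [ 0.40166865 -0.28357455  0.04168206] [ 0.44671991 -0.2441619   0.07441999]
3037 [ 0.39659589 -0.33658453  0.03001934] [ 0.62333337 -0.03640925  0.15388706]
plane 1126 [ 0.499411   -0.22562485  0.10676157] [-0.53998282 -0.18723682  0.82058572] 34.85653043363812 19.123778025916813
above plane 121
tray [ 237  201   75   63 2433] ((522.4522094726562, 125.5557632446289), (194.85301208496094, 224.7194061279297), 10.012078285217285) [-0.00413786  0.00024045  0.00231737  0.00441253  0.01537247]
top orange 84 (np.float64(378.5), np.float64(303.6904761904762)) [ 0.42057719 -0.26816992  0.05874206] [ 0.4048064  -0.28783286  0.04767457] [ 0.45144464 -0.24937245  0.08168342]
2660 [ 0.39833681 -0.33648928  0.03016323] [ 0.62289979 -0.04122085  0.15751543]
plane 857 [ 0.49944546 -0.22074718  0.10811836] [-0.5559357  -0.18774158  0.80974601] 35.928877120448675 18.66001962014127
above plane 138
tray [ 245  248   59   48 2611] ((530.5879516601562, 123.71707916259766), (211.986572265625, 214.6614532470703), 10.355764389038086) [-0.0032383   0.00319752  0.00543258  0.00795542  0.0195027 ]
tri orange [ 0.42028224 -0.26764056  0.063197  ]
```

View pics/crop.png

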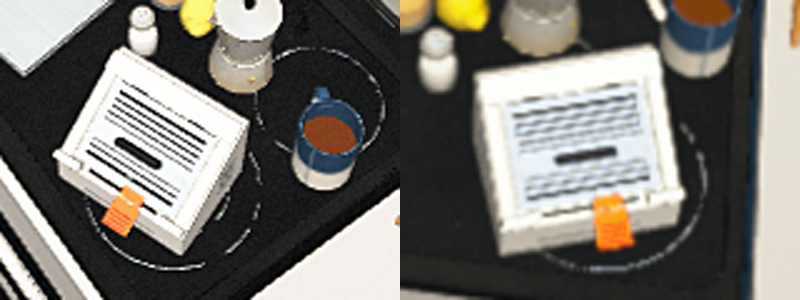

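The crops show the slope with the black bar at scene ≈(320,296) / top ≈(371,282). The unit's back top corners are at top ≈(337,257) and (391,248), scene ≈(314,254) and (364,282). Next I triangulate these.

```bash
cat > m.py <<'E'
from h import *
F={n:load(n+"0") for n in("scene","top")}
B={}
for n,f,c in(("scene",F["scene"],(320,296)),("top",F["top"],(371,282))):
    g=cv2.cvtColor(f["pixels"],cv2.COLOR_BGR2GRAY); x,y=c
    w=np.uint8(g[y-12:y+13,x-16:x+17]<90);nl,lab,st,ce=cv2.connectedComponentsWithStats(w)
    i=1+st[1:,4].argmax();vv,uu=np.nonzero(lab==i);B[n]=(ce[i][0]+x-16,ce[i][1]+y-12)
    print(n,"bar",st[i],B[n],cv2.minAreaRect(np.float32(np.c_[uu,vv]))) 
p=tri(F["scene"],B["scene"],F["top"],B["top"]);print("bar tri",p)
T=lambda a,b:tri(F["scene"],a,F["top"],b)
L=T((313.8,253.8),(337.5,257.5));Rr=T((364.2,282.2),(391.5,248.5));print("back corners",L,Rr,np.linalg.norm(L-Rr),"yaw",np.degrees(np.arctan2(-(L-Rr)[0],(L-Rr)[1])))
E
python3 m.py
python3 - <<'E'
from m import *
for n,box in(("scene",(255,345,275,375)),("top",(235,320,325,410))):
    f=F[n];g=f["pixels"];P=cloud(f);hsv=cv2.cvtColor(g,cv2.COLOR_BGR2HSV)
    m=np.zeros(g.shape[:2],np.uint8);r0,r1,c0,c1=box
    m[r0-10:r1+5,c0-5:c1+5]=((hsv[...,1]<60)&(hsv[...,2]>110))[r0-10:r1+5,c0-5:c1+5]
    m=cv2.morphologyEx(m,cv2.MORPH_OPEN,np.ones((2,2)))
    cs,_=cv2.findContours(m,0,1);c=max(cs,key=cv2.contourArea)
    hu=cv2.convexHull(c);ap=cv2.approxPolyDP(hu,2.0,True)[:,0];print(n,ap.tolist())
    z=P[(m>0)];zz=z[(z[:,2]>.14)&(z[:,2]<.165)];print(len(zz),zz.min(0),zz.max(0),zz.mean(0))
E
```

```text
scene bar [ 7  6 18 13 77] (np.float64(319.87012987012986), np.float64(295.83116883116884)) ((15.89484977722168, 11.858369827270508), (20.24326515197754, 3.7997066974639893), 31.607501983642578)
top bar [ 7  9 18  5 38] (np.float64(370.3157894736842), np.float64(281.13157894736844)) ((15.43243408203125, 11.094593048095703), (1.972787857055664, 17.261892318725586), 80.53767395019531)
bar tri [ 0.47227059 -0.23226463  0.11445173]
back corners [ 0.53672097 -0.11085679  0.13753025] [ 0.59447921 -0.29114582  0.14976305] 0.1897097557469142 yaw 17.76362363413346
scene bar [ 7  6 18 13 77] (np.float64(319.87012987012986), np.float64(295.83116883116884)) ((15.89484977722168, 11.858369827270508), (20.24326515197754, 3.7997066974639893), 31.607501983642578)
top bar [ 7  9 18  5 38] (np.float64(370.3157894736842), np.float64(281.13157894736844)) ((15.43243408203125, 11.094593048095703), (1.972787857055664, 17.261892318725586), 80.53767395019531)
bar tri [ 0.47227059 -0.23226463  0.11445173]
back corners [ 0.53672097 -0.11085679  0.13753025] [ 0.59447921 -0.29114582  0.14976305] 0.1897097557469142 yaw 17.76362363413346
scene [[319, 246], [327, 246], [365, 284], [362, 304], [338, 337], [291, 307], [287, 298]]
357 [ 0.5096459  -0.29786757  0.14005988] [ 0.70674606 -0.12011652  0.15388706] [ 0.55759066 -0.20872701  0.14441807]
top [[392, 250], [401, 293], [398, 302], [346, 311], [339, 279], [338, 258]]
428 [ 0.50448133 -0.29563513  0.14003978] [ 0.68391621 -0.11302777  0.15751543] [ 0.56456015 -0.20002439  0.14633639]
```

Run:
```python
from m import *
from scipy.optimize import least_squares
def S(p,q): # slope mm -> world
    c,s=np.cos(np.radians(32)),np.sin(np.radians(32)); q=np.atleast_2d(q)/1000.
    return U(p,np.c_[q[:,0]*c-q[:,2]*s,q[:,1],.093+q[:,0]*s+q[:,2]*c]*1000)
def U(p,q):
    q=np.atleast_2d(q)/1000.; return R.from_euler("z",p[2]).apply(q)+[p[0],p[1],0]
C=[("scene",(365,284),U,(81,-95,150)),("top",(338,258),U,(81,95,150)),("top",(392,249),U,(81,-95,150)),("scene",(338,337),U,(-81,-95,0)),("top",(346,311),U,(-81,95,0)),
("top",(400.5,292.5),S,(-63,-95,25)),("scene",(287,297.5),S,(-69,95,25)),("scene",B["scene"],S,(-10,0,28)),("top",B["top"],S,(-10,0,30))]
rs=lambda p:np.ravel([proj(F[n],fn(p,q))[0]-uv for n,uv,fn,q in C])
r=least_squares(rs,[.49,-.225,.31],loss="soft_l1");print(r.x,np.degrees(r.x[2]));print(rs(r.x).reshape(-1,2).round(1).tolist())
p=r.x
for n,f in F.items():
    hsv=cv2.cvtColor(f["pixels"],cv2.COLOR_BGR2HSV);m=(hsv[...,0]<22)&(hsv[...,1]>150)&(hsv[...,2]>150)
    k=np.zeros_like(m);a=proj(f,S(p,(-92,0,14)))[0].astype(int);k[a[1]-25:a[1]+25,a[0]-25:a[0]+25]=1
    v,u=np.nonzero(m&k);rect=cv2.minAreaRect(np.float32(np.c_[u,v]));print(n,len(u),u.mean(),v.mean(),rect)
    for y in(-25,-20,-15,-10): print(y,proj(f,S(p,[(-92,y,14),(-111,y,14),(-73,y,14)])).round(1).tolist())
# tray rim
for n,f in F.items():
    hsv=cv2.cvtColor(f["pixels"],cv2.COLOR_BGR2HSV);m=np.uint8((hsv[...,2]>130));
    c0=proj(f,[.525,.125,.01])[0].astype(int);m=cv2.morphologyEx(m,cv2.MORPH_OPEN,np.ones((3,3)));nl,lab,st,ce=cv2.connectedComponentsWithStats(m);l=lab[c0[1],c0[0]]
    c=max(cv2.findContours(np.uint8(lab==l),0,1)[0],key=cv2.contourArea);ap=cv2.approxPolyDP(cv2.convexHull(c),4,True)[:,0];W=onplane(f,ap,.016);print(n,ap.tolist(),W.round(3).tolist(),cv2.minAreaRect(np.float32(onplane(f,c[:,0],.016)[:,:2]*1000)))
for nm,uv,ub in(("salt",None,None),):
    pass
P=cloud(F["top"]);q=P[(P[...,2]>.03)&(P[...,0]>.4)&(P[...,0]<.75)&(abs(P[...,1])<.4)&(P[...,2]<.2)]
g=np.zeros((40,45),np.uint8);np.maximum.at(g,(((q[:,0]-.4)/.01).astype(int).clip(0,39),((q[:,1]+.35)/.02).astype(int).clip(0,44)),(q[:,2]*1000).astype(np.uint8))
print("salt pts",np.median(q[(q[:,1]>-.1)&(q[:,1]<.02)&(q[:,0]<.66)&(q[:,2]<.1)],0))
```

```text
scene bar [ 7  6 18 13 77] (np.float64(319.87012987012986), np.float64(295.83116883116884)) ((15.89484977722168, 11.858369827270508), (20.24326515197754, 3.7997066974639893), 31.607501983642578)
top bar [ 7  9 18  5 38] (np.float64(370.3157894736842), np.float64(281.13157894736844)) ((15.43243408203125, 11.094593048095703), (1.972787857055664, 17.261892318725586), 80.53767395019531)
bar tri [ 0.47227059 -0.23226463  0.11445173]
back corners [ 0.53672097 -0.11085679  0.13753025] [ 0.59447921 -0.29114582  0.14976305] 0.1897097557469142 yaw 17.76362363413346
[ 0.49480862 -0.22660855  0.3273422 ] 18.75532637976391
[[0.9, -2.9], [-0.3, -3.2], [-0.7, -2.7], [-3.3, 5.6], [0.2, 5.7], [-0.0, 0.4], [-0.2, -0.8], [0.7, 0.3], [0.8, 0.9]]
scene 170 313.70588235294116 319.5 ((313.9000244140625, 318.7000427246094), (11.180339813232422, 17.441329956054688), 26.56505012512207)
-25 [[315.5, 323.8], [312.5, 329.2], [318.5, 318.4]]
-20 [[314.2, 322.9], [311.1, 328.3], [317.2, 317.5]]
-15 [[312.8, 322.0], [309.8, 327.4], [315.9, 316.6]]
-10 [[311.5, 321.1], [308.5, 326.6], [314.5, 315.7]]
top 143 378.104
[... 186 characters left out ...]
 [[379.9, 304.8], [380.8, 310.4], [379.0, 299.3]]
-15 [[378.5, 305.1], [379.4, 310.6], [377.6, 299.5]]
-10 [[377.1, 305.3], [378.0, 310.8], [376.1, 299.8]]
scene [[276, 203], [311, 233], [272, 263], [237, 230]] [[0.597, 0.221, 0.016], [0.624, 0.03, 0.016], [0.441, 0.006, 0.016], [0.414, 0.199, 0.016]] ((519.7356567382812, 116.6546859741211), (193.99063110351562, 214.47462463378906), 10.19664478302002)
top [[303, 249], [303, 294], [245, 294], [249, 250]] [[0.636, 0.034, 0.016], [0.446, -0.0, 0.016], [0.415, 0.205, 0.016], [0.601, 0.237, 0.016]] ((524.7999877929688, 121.36485290527344), (198.54388427734375, 211.42941284179688), 10.054206848144531)
salt pts [ 0.60106303 -0.05717299  0.06666255]
```

```bash
cat > k.py <<'E'
from h import *
from cell import get_state
p=[.4945,-.2265,np.radians(18.5)]
ux=np.array([np.cos(p[2]),np.sin(p[2]),0]);uy=np.array([-np.sin(p[2]),np.cos(p[2]),0]);ez=np.array([0,0,1.])
c,s=np.cos(np.radians(32)),np.sin(np.radians(32)); xs=c*ux+s*ez; zs=-s*ux+c*ez
O=np.array([p[0],p[1],.093])
def S(x,y,z): return O+(x*xs+y*uy+z*zs)/1000
def toolR(tilt): # tool z tilted forward from down, tool y ~ unit x
    t=np.radians(tilt); z=np.sin(t)*ux-np.cos(t)*ez; return R.from_matrix(np.c_[uy,np.cross(z,uy),z])
def cur(): g=get_state(); return g["tool_pos"],R.from_quat(g["tcp_rot"]),g
def rows(P0,R0,poses,q=3):
    for P1,R1 in poses:
        d=R0.inv().apply(P1-P0); w=(R0.inv()*R1).as_rotvec()
        d=d.round(q);w=w.round(3); print([d.tolist(),w.tolist()],end=" ")
        P0=P0+R0.apply(d);R0=R0*R.from_rotvec(w)
    print();return P0,R0
from scipy.spatial.transform import Slerp
def line(P0,R0,P1,R1,n):
    sl=Slerp([0,1],R.concatenate([R0,R1])); return [(P0+(P1-P0)*i/n,sl(i/n)) for i in range(1,n+1)]
E
python3 - <<'E'
from k import *
P,Q,g=cur()
T=S(-95,-17,14+60);print("above pad",T,np.hypot(*T[:2]),np.degrees(np.arctan2(T[1],T[0])),"pad",S(-92,-17,14))
a0=np.arctan2(P[1],P[0]);r0=np.hypot(*P[:2]);a1=np.radians(-30);r1=.52;n=20
poses=[]
for i in range(1,n+1):
    t=i/n;a=a0+(a1-a0)*t;r=r0+(r1-r0)*min(1,t*1.3);z=P[2]+(.29-P[2])*min(1,2*t)
    poses.append((np.array([r*np.cos(a),r*np.sin(a),z]),R.from_rotvec([0,0,np.radians(-56.1)*t])*Q))
rows(P,Q,poses)
E
```

```text
above pad [ 0.3863053  -0.28062781  0.10541323] 0.47747644427370584 -35.99617268312901 pad [ 0.41887008 -0.26973179  0.0561201 ]
[[-0.058, -0.011, -0.007], [0.0, 0.0, 0.049]] [[-0.058, -0.014, -0.007], [0.0, 0.0, 0.049]] [[-0.055, -0.015, -0.006], [0.0, 0.0, 0.049]] [[-0.055, -0.018, -0.007], [0.0, 0.0, 0.049]] [[-0.053, -0.021, -0.007], [0.0, 0.0, 0.049]] [[-0.051, -0.022, -0.007], [0.0, 0.0, 0.049]] [[-0.049, -0.024, -0.006], [0.0, 0.001, 0.049]] [[-0.048, -0.026, -0.007], [0.0, -0.0, 0.049]] [[-0.045, -0.027, -0.007], [0.0, -0.0, 0.049]] [[-0.044, -0.029, -0.007], [0.0, -0.0, 0.049]] [[-0.042, -0.031, 0.0], [0.0, -0.0, 0.049]] [[-0.04, -0.032, 0.0], [0.0, -0.0, 0.048]] [[-0.038, -0.033, 0.0], [0.0, -0.0, 0.049]] [[-0.036, -0.035, 0.0], [0.0, 0.0, 0.049]] [[-0.033, -0.035, 0.0], [0.0, 0.0, 0.049]] [[-0.035, -0.033, 0.0], [0.0, 0.0, 0.049]] [[-0.036, -0.031, 0.0], [0.0, 0.0, 0.049]] [[-0.034, -0.033, 0.001], [0.0, 0.0, 0.049]] [[-0.033, -0.035, -0.0], [0.0, 0.0, 0.049]] [[-0.031, -0.035, -0.0], [0.0, 0.0, 0.049]]
```

```bash
python3 -m creep '[[[-0.058,-0.011,-0.007],[0,0,0.049],-1],[[-0.058,-0.014,-0.007],[0,0,0.049],-1],[[-0.055,-0.015,-0.006],[0,0,0.049],-1],[[-0.055,-0.018,-0.007],[0,0,0.049],-1],[[-0.053,-0.021,-0.007],[0,0,0.049],-1]]'
python3 -m creep '[[[-0.051,-0.022,-0.007],[0,0,0.049],1],[[-0.049,-0.024,-0.006],[0,0,0.049],1],[[-0.048,-0.026,-0.007],[0,0,0.049],1],[[-0.045,-0.027,-0.007],[0,0,0.049],1],[[-0.044,-0.029,-0.007],[0,0,0.049],1]]' 10
python3 -m creep '[[[-0.042,-0.031,0],[0,0,0.049],1],[[-0.040,-0.032,0],[0,0,0.049],1],[[-0.038,-0.033,0],[0,0,0.049],1],[[-0.036,-0.035,0],[0,0,0.049],1],[[-0.033,-0.035,0],[0,0,0.049],1]]'
python3 -m creep '[[[-0.035,-0.033,0],[0,0,0.049],1],[[-0.036,-0.031,0],[0,0,0.049],1],[[-0.034,-0.033,0],[0,0,0.049],1],[[-0.033,-0.035,0],[0,0,0.049],1],[[-0.031,-0.035,0],[0,0,0.049],1]]'
python3 - <<'E'
from k import *
P,Q,g=cur();print(P,Q.as_quat(),g["joint_positions"],g["time_s"])
poses=line(P,Q,S(-95,-17,14+60+8),toolR(32),8)
rows(P,Q,poses)
E
```

```text
time_s: 0.72
tool_pos: [0.4042, 0.4531, 0.2563]
tcp_rot: [0.255, 0.967, -0.0, -0.0]
force: [-0.2, 0.8, 0.6]
grip_width: 0.0918
grasp_force: 0.0
time_s: 1.35
tool_pos: [0.5235, 0.2138, 0.2905]
tcp_rot: [0.371, 0.929, -0.0, -0.0]
force: [0.4, -0.9, -0.6]
grip_width: 0.0441
grasp_force: 0.0
time_s: 1.98
tool_pos: [0.5216, -0.036, 0.2903]
tcp_rot: [0.482, 0.876, -0.0, -0.0]
force: [-0.3, 0.2, 0.3]
grip_width: 0.0006
grasp_force: 0.0
time_s: 2.6
tool_pos: [0.4494, -0.2607, 0.2904]
tcp_rot: [0.585, 0.811, -0.0, -0.0]
force: [-0.1, 0.3, 0.1]
grip_width: 0.0002
grasp_force: 0.0
[ 0.44935    -0.26067336  0.29035798] [ 5.84916718e-01  8.11093337e-01 -8.03359496e-05 -1.54936419e-04] [-0.09885016  0.18679696  0.64561329  1.87466803 -0.12428773  1.12046194
  0.913953  ] 2.6
[[0.0, -0.009, 0.022], [-0.07, 0.0, -0.0]] [[0.0, -0.01, 0.022], [-0.07, 0.0, -0.0]] [[0.0, -0.012, 0.021], [-0.07, 0.0, -0.001]] [[0.0, -0.013, 0.02], [-0.069, 0.0, 0.0]] [[0.001, -0.015, 0.019], [-0.07, 0.0, 0.0]] [[-0.0, -0.016, 0.018], [-0.07, 0.0, -0.0]] [[-0.0, -0.017, 0.016], [-0.07, 0.0, -0.0]] [[-0.0, -0.018, 0.016], [-0.07, 0.0, -0.001]]
```

```bash
python3 -m creep '[[[0,-0.009,0.022],[-0.07,0,0],1],[[0,-0.010,0.022],[-0.07,0,0],1],[[0,-0.012,0.021],[-0.07,0,0],1],[[0,-0.013,0.020],[-0.07,0,0],1]]' >/dev/null
python3 -m creep '[[[0.001,-0.015,0.019],[-0.07,0,0],1],[[0,-0.016,0.018],[-0.07,0,0],1],[[0,-0.017,0.016],[-0.07,0,0],1],[[0,-0.018,0.016],[-0.07,0,0],1],[[0,0,0],[0,0,0],1]]'
python3 - <<'E'
from k import *
from cell import grab_frame
P,Q,g=cur();print(P,g["joint_positions"],S(-95,-17,82),g["force"])
print((toolR(32).inv()*Q).as_rotvec(), toolR(32).inv().apply(P-S(-92,-17,14)))
a=[]
for n,(x,y) in(("scene",(313,310)),("top",(375,292))):
    f=grab_frame(n);np.savez(f"pics/{n}1.npz",**f);a.append(cv2.resize(f["pixels"][y-45:y+45,x-60:x+60],(400,300),interpolation=2))
cv2.imwrite("pics/c1.png",np.hstack(a))
E
```

```text
time_s: 3.72
tool_pos: [0.3807, -0.2808, 0.1102]
tcp_rot: [0.564, 0.779, 0.224, 0.159]
force: [0.6, 0.2, 0.0]
grip_width: 0.0003
grasp_force: 0.0
[ 0.38074013 -0.28075757  0.11024162] [ 0.50522416  0.35650217  0.46560871  2.3264002  -1.23141946  0.73391928
  2.3032031 ] [ 0.38228502 -0.28197297  0.11219761] [0.6370097  0.16998323 0.01311188]
[0.00197421 0.0017731  0.00674368] [ 0.0016428  -0.00495191 -0.06691323]
```

View pics/c1.png

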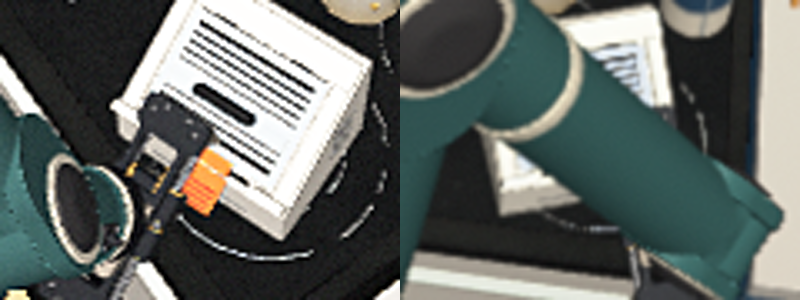

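The scene crop shows the closed gripper hovering in front of the orange tab (crop ~(210,180)), and the tip line aims at the pad. I press in small steps.

```bash
python3 -m creep '[[[0,0.001,0.015],[0,0,0],1],[[0,0.001,0.015],[0,0,0],1],[[0,0,0.012],[0,0,0],1],[[0,0,0.006],[0,0,0],1],[[0,0,0],[0,0,0],1]]'
for i in 1; do python3 -m creep '[[[0,0,0.003],[0,0,0],1],[[0,0,0.003],[0,0,0],1],[[0,0,0],[0,0,0],1]]'; done
python3 - <<'E'
from k import *
P,Q,g=cur();print(toolR(32).inv().apply(P-S(-92,-17,14)), toolR(32).inv().apply(g["force"]),g["joint_positions"])
E
```

```text
time_s: 4.45
tool_pos: [0.4106, -0.272, 0.0739]
tcp_rot: [0.56, 0.781, 0.224, 0.162]
force: [-0.5, 0.2, -0.9]
grip_width: 0.0006
grasp_force: 0.0
time_s: 4.82
tool_pos: [0.4123, -0.2709, 0.0676]
tcp_rot: [0.561, 0.78, 0.224, 0.161]
force: [-0.0, -0.2, -0.1]
grip_width: 0.0003
grasp_force: 0.0
[ 0.00103132  0.00044896 -0.01321612] [-0.19298476 -0.16287598  0.04989871] [ 0.86723924  0.44805106 -0.03812542  2.29193302 -1.28717978  0.51431927
  2.34398783]
```

```bash
python3 -m creep '[[[0,0,0.002],[0,0,0],1],[[0,0,0.001],[0,0,0],1],[[0,0,0],[0,0,0],1]]'
python3 -m creep '[[[0,0,0.002],[0,0,0],1],[[0,0,0],[0,0,0],1]]'
python3 -m creep '[[[0,0,0.002],[0,0,0],1],[[0,0,0],[0,0,0],1]]'
python3 - <<'E'
from k import *
P,Q,g=cur();print(toolR(32).inv().apply(P-S(-92,-17,14)), toolR(32).inv().apply(g["force"]),g["joint_positions"])
E
```

```text
time_s: 5.2
tool_pos: [0.4135, -0.2706, 0.065]
tcp_rot: [0.562, 0.78, 0.224, 0.161]
force: [1.0, -0.2, -0.5]
grip_width: 0.0004
grasp_force: 0.0
time_s: 5.45
tool_pos: [0.4146, -0.2702, 0.0632]
tcp_rot: [0.562, 0.78, 0.224, 0.161]
force: [-0.5, 0.1, -1.2]
grip_width: 0.0005
grasp_force: 0.0
time_s: 5.7
tool_pos: [0.4147, -0.2703, 0.0614]
tcp_rot: [0.562, 0.78, 0.224, 0.161]
force: [-4.5, -0.7, 3.7]
grip_width: 0.0006
grasp_force: 3.1
[ 0.00080116 -0.00066636 -0.00663851] [ 0.79052965 -1.7987323  -5.53626369] [ 0.91973705  0.46627551 -0.10615939  2.28724212 -1.28684393  0.47903897
  2.34777267]
```

Contact, right at the expected height. Now I press on, up to about 7 mm.

```bash
for i in 1; do python3 -m creep '[[[0,0,0.002],[0,0,0],1],[[0,0,0],[0,0,0],1]]' | grep -E 'pos|^force'
python3 -m creep '[[[0,0,0.0015],[0,0,0],1],[[0,0,0],[0,0,0],1]]'| grep -E 'pos|^force'
python3 -m creep '[[[0,0,0.0015],[0,0,0],1],[[0,0,0],[0,0,0],1]]'| grep -E 'pos|^force'; done
cat > look.py <<'E'
import sys
from k import *
from cell import grab_frame
tag=sys.argv[1]
P,Q,g=cur();print(g["time_s"],P,toolR(32).inv().apply(P-S(-92,-17,14)), toolR(32).inv().apply(g["force"]))
f=grab_frame("scene");np.savez(f"pics/scene{tag}.npz",**f)
a=cloud(f);b=cloud(load("scene0"));d=a-b
# displacement out of slope of cover surface by slope x bins
l=(b-O)*1000;X=l@xs;Y=l@uy;Z=l@zs;Z1=((a-O)*1000)@zs
for x in range(-50,51,20):
    m=(abs(X-x)<10)&(abs(Y)<65)&(Z>0)&(Z<16);print(x,m.sum(),np.median(Z[m]).round(1),np.median(Z1[m]).round(1),end=" | ")
E
python3 look.py 2
```

```text
tool_pos: [0.4148, -0.2703, 0.0593]
force: [-8.6, -0.9, 4.5]
tool_pos: [0.4148, -0.2703, 0.0577]
force: [-9.7, -2.0, 5.4]
tool_pos: [0.4149, -0.2703, 0.0561]
force: [-11.8, -1.5, 4.9]
6.45 [ 0.41491745 -0.27032079  0.05610625] [ 0.00069562 -0.00334463 -0.00207362] [  2.31080551  -7.29734214 -10.31881513]
-50 211 7.1 113.0 | -30 230 6.3 23.7 | -10 175 6.6 13.9 | 10 205 4.7 8.8 | 30 195 4.7 7.3 | 50 199 5.4 6.6 |
```

Run:
```python
from h import *
a=[load(t)["pixels"][265:355,253:373] for t in("scene1","scene2")]
cv2.imwrite("pics/c2.png",np.hstack([cv2.resize(x,(400,300),interpolation=2) for x in a]))
```

```text
(no output)
```

View pics/c2.png

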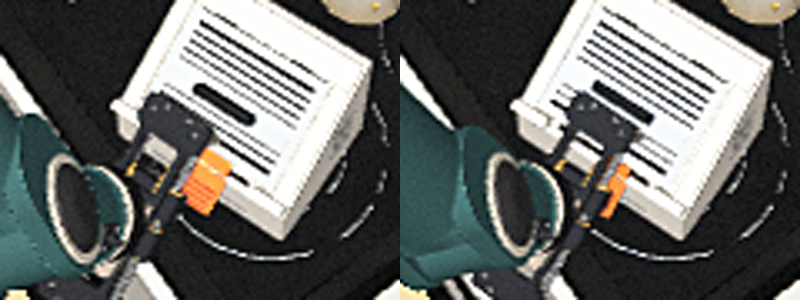

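The bar hasn't shifted noticeably (crop (224,104) → (225,101)), so it is not released yet. I continue, following the pad's downslope drift.

```bash
cat > bar.py <<'E'
from k import *
from cell import grab_frame
f=grab_frame("scene");g=cv2.cvtColor(f["pixels"],cv2.COLOR_BGR2GRAY)
def b(g): 
    w=np.uint8(g[280:303,300:338]<90);n,l,s,c=cv2.connectedComponentsWithStats(w);i=l[14:18,18:22].max();return s[i].tolist(),c[i].round(1)
P,Q,G=cur();print(b(cv2.cvtColor(load("scene0")["pixels"],cv2.COLOR_BGR2GRAY)),b(g),toolR(32).inv().apply(P-S(-92,-17,14)).round(4), toolR(32).inv().apply(G["force"]).round(1))
E
python3 bar.py
for i in 1; do
python3 -m creep '[[[0,-0.001,0.0015],[0,0,0],1],[[0,0,0],[0,0,0],1]]' >/dev/null; python3 bar.py
python3 -m creep '[[[0,-0.001,0.0015],[0,0,0],1],[[0,0,0],[0,0,0],1]]' >/dev/null; python3 bar.py; done
```

```text
([11, 10, 18, 13, 77], array([19.9, 15.8])) ([11, 9, 18, 13, 64], array([19.4, 15.3])) [ 0.0007 -0.0033 -0.0021] [  2.2  -7.4 -11.4]
([11, 10, 18, 13, 77], array([19.9, 15.8])) ([11, 9, 18, 13, 64], array([19.4, 15.3])) [ 0.0007 -0.0042 -0.0006] [  1.9  -6.3 -11.3]
([11, 10, 18, 13, 77], array([19.9, 15.8])) ([11, 9, 18, 13, 64], array([19.4, 15.3])) [ 0.0007 -0.005   0.0009] [  1.3  -7.  -10.9]
```

```bash
cat >> k.py <<'E'
def cov(th,x,y,z): # cover point (mm, cover frame) when swung th deg about pocket line
    t=np.radians(th);q=np.array([x-59,z-3]);return S(59+q[0]*np.cos(t)+q[1]*np.sin(t),y,5-q[0]*np.sin(t)+q[1]*np.cos(t))
E
python3 - <<'E'
from k import *
f=load("scene0")
for th in(0,4,8,12): print(th,proj(f,[cov(th,-9,0,32),cov(th,-9,32,32),cov(th,-9,-32,32),cov(th,-55,75,6)]).round(1).tolist())
E
python3 look.py 3
python3 - <<'E'
from h import *
a=[load(t)["pixels"][265:355,253:373] for t in("scene2","scene3")]
cv2.imwrite("pics/c3.png",np.hstack([cv2.resize(x,(400,300),interpolation=2) for x in a]))
E
```

```text
0 [[320.0, 295.8], [311.5, 290.3], [328.6, 301.4], [295.9, 296.1]]
4 [[319.9, 295.2], [311.3, 289.7], [328.5, 300.7], [295.1, 296.0]]
8 [[319.8, 294.4], [311.3, 288.9], [328.5, 300.0], [294.4, 295.6]]
12 [[319.8, 293.6], [311.3, 288.1], [328.5, 299.2], [293.7, 295.2]]
7.15 [ 0.41512198 -0.27024725  0.05271126] [ 0.00070046 -0.00495942  0.00092064] [  1.2541564   -7.03451573 -10.85607398]
-50 211 7.1 129.1 | -30 230 6.3 19.9 | -10 175 6.6 13.9 | 10 205 4.7 8.7 | 30 195 4.7 6.7 | 50 199 5.4 6.7 |
```

View pics/c3.png

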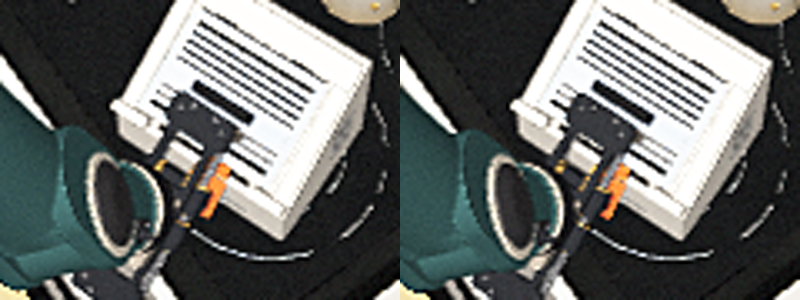

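```bash
python3 -m creep '[[[0,0,-0.005],[0,0,0],1],[[0,0,-0.012],[0,0,0],1],[[0,-0.01,-0.025],[0,0,0],1],[[0,-0.01,-0.04],[0,0,0],1],[[0,0,-0.03],[0,0,0],-1]]'
python3 look.py 4;python3 bar.py
python3 - <<'E'
from k import *
from cell import grab_frame
f=grab_frame("top");np.savez("pics/top4.npz",**f)
a=[load("scene4")["pixels"][265:355,253:373],f["pixels"][235:325,315:435]]
cv2.imwrite("pics/c4.png",np.hstack([cv2.resize(x,(400,300),interpolation=2) for x in a]))
E
```

```text
time_s: 7.82
tool_pos: [0.3443, -0.2937, 0.1387]
tcp_rot: [0.562, 0.78, 0.224, 0.161]
force: [-0.7, -0.9, 0.5]
grip_width: 0.0083
grasp_force: 0.0
7.825 [ 0.34434601 -0.2937335   0.13870713] [ 0.00088545 -0.0226282  -0.11152451] [-0.59333243 -0.52513534 -0.92955096]
-50 211 7.1 19.5 | -30 230 6.3 15.4 | -10 175 6.6 14.5 | 10 205 4.7 8.9 | 30 195 4.7 7.7 | 50 199 5.4 6.8 | ([11, 10, 18, 13, 77], array([19.9, 15.8])) ([11, 9, 18, 13, 64], array([19.4, 15.3])) [-0.001  -0.0217 -0.1126] [ 0.2  0.6 -0.9]
```

View pics/c4.png

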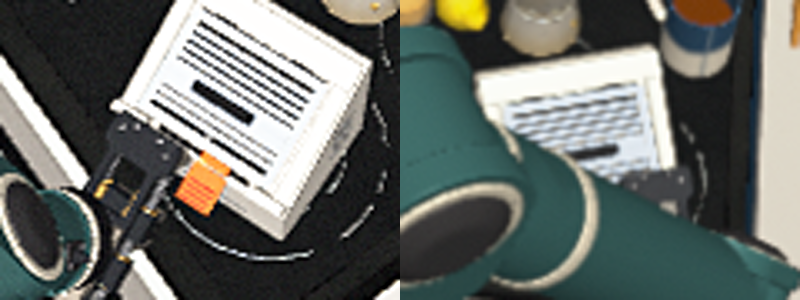

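The scene crop shows the tab has sprung back and the lower cover edge has lifted. Depth gives +12 mm there, tapering to 0 at the lip, so it is released. Next: move over the bar.

Run:
```python
from k import *
P,Q,g=cur();print(g["joint_positions"])
T=cov(8,-9,0,17);N=-toolR(24).as_matrix()[:,2];print(T)
rows(P,Q,line(P,Q,T+N*.07,toolR(24),5))
```

```text
[ 1.0207122   0.26403004 -0.0216889   2.30380019 -0.97035643  0.6660038
  2.13421811]
[ 0.47512559 -0.23298259  0.11363702]
[[0.003, 0.023, 0.006], [0.028, 0.001, 0.0]] [[0.004, 0.024, 0.004], [0.029, 0.0, 0.0]] [[0.003, 0.024, 0.005], [0.028, 0.001, 0.0]] [[0.004, 0.023, 0.003], [0.028, 0.001, 0.0]] [[0.003, 0.024, 0.003], [0.029, 0.0, 0.0]]
```

```bash
python3 -m creep '[[[0.003,0.023,0.005],[0.028,0,0],0],[[0.004,0.024,0.004],[0.029,0,0],0],[[0.003,0.024,0.005],[0.028,0.001,0],0],[[0.004,0.023,0.003],[0.028,0.001,0],0],[[0.003,0.024,0.003],[0.029,0,0],0]]' >/dev/null;python3 -m creep '[[[0,0,0],[0,0,0],0],[[0,0,0],[0,0,0],0]]'
python3 - <<'E'
from k import *
P,Q,g=cur();print(g["joint_positions"])
T=cov(8,-9,0,17)
print(Q.inv().apply(T-P),(Q.inv()*toolR(24)).as_rotvec())
rows(P,Q,line(P,Q,T,toolR(24),5))
E
```

```text
time_s: 8.85
tool_pos: [0.4467, -0.2407, 0.1762]
tcp_rot: [0.571, 0.794, 0.169, 0.119]
force: [0.4, 0.6, -0.5]
grip_width: 0.0459
grasp_force: 0.0
[ 0.66689339  0.20636228 -0.02813294  2.18280434 -0.62210977  0.6008742
  1.45640973]
[-0.00198567  0.00146618  0.06912546] [-1.67539504e-03 -3.99278440e-03  9.08578809e-05]
[[-0.0, 0.0, 0.014], [-0.0, -0.001, 0.0]] [[-0.001, 0.001, 0.014], [-0.001, -0.001, 0.0]] [[-0.0, -0.0, 0.013], [-0.0, -0.0, 0.0]] [[-0.001, 0.0, 0.014], [-0.0, -0.001, 0.0]] [[0.0, 0.0, 0.014], [-0.001, -0.001, 0.0]]
```

```bash
python3 -m creep '[[[0,0,0.015],[0,0,0],0],[[-0.001,0.001,0.015],[-0.001,-0.002,0],0],[[0,0,0.015],[0,0,0],0],[[-0.001,0,0.012],[0,-0.002,0],0],[[0,0,0],[0,0,0],0]]'
python3 -m creep '[[[0,0,0.005],[0,0,0],0],[[0,0,0.004],[0,0,0],0],[[0,0,0],[0,0,0],0]]'
python3 - <<'E'
from k import *
from cell import grab_frame
P,Q,g=cur();T=cov(8,-9,0,17);print(Q.inv().apply(T-P))
a=[]
for n,b in(("scene",(265,253)),("top",(235,315))):
    f=grab_frame(n);a.append(cv2.resize(f["pixels"][b[0]:b[0]+90,b[1]:b[1]+120],(400,300),interpolation=2))
cv2.imwrite("pics/c5.png",np.hstack(a))
E
```

```text
time_s: 9.48
tool_pos: [0.4706, -0.235, 0.1246]
tcp_rot: [0.572, 0.794, 0.168, 0.121]
force: [0.6, 0.1, -0.2]
grip_width: 0.0462
grasp_force: 0.0
time_s: 9.85
tool_pos: [0.4743, -0.2343, 0.1176]
tcp_rot: [0.572, 0.794, 0.168, 0.122]
force: [-0.2, -1.0, -0.3]
grip_width: 0.0458
grasp_force: 0.0
[ 0.00102165 -0.00051464  0.00407796]
```

View pics/c5.png

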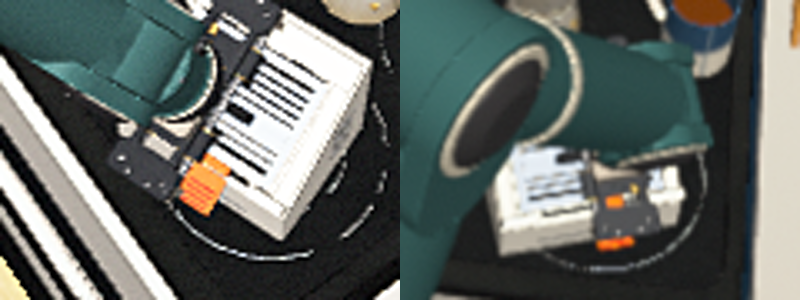

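The scene crop shows the fingers straddling the bar, whose end peeks out at crop (242,112). Closing.

```bash
python3 -m creep '[[[0,0,0.002],[0,0,0],0],[[0,0,0],[0,0,0],0.5],[[0,0,0],[0,0,0],0.7],[[0,0,0],[0,0,0],0.8],[[0,0,0],[0,0,0],0.9]]' 8
python3 -m creep '[[[0,0,0],[0,0,0],1],[[0,0,0],[0,0,0],1],[[0,0,0],[0,0,0],1]]' 30
python3 - <<'E'
from k import *
P,Q,g=cur();print(g["wrist_torque"],(Q.inv()*toolR(24)).as_rotvec(),Q.inv().apply(g["force"]))
T=cov(8,-9,0,17);print(Q.inv().apply(T-P))
# swing plan: rotate rigidly about pocket line by -a (toward level) about uy
pv=S(59,0,5)
poses=[]
for i in range(1,10):
    r=R.from_rotvec(uy*np.radians(2.5*i)); poses.append((pv+r.apply(P-pv),r*Q))
rows(P,Q,poses,4);print(poses[-1][0],"end tilt",np.degrees(np.arccos(-poses[-1][1].as_matrix()[2,2])))
E
```

```text
time_s: 10.58
tool_pos: [0.4749, -0.2342, 0.1157]
tcp_rot: [0.572, 0.794, 0.168, 0.122]
force: [-0.3, 1.1, -0.2]
grip_width: 0.0114
grasp_force: 8.0
time_s: 10.95
tool_pos: [0.4749, -0.2342, 0.1157]
tcp_rot: [0.572, 0.794, 0.168, 0.122]
force: [-1.5, -0.0, -0.6]
grip_width: 0.0118
grasp_force: 30.0
[-0.25712323  0.65693024 -0.01974487] [1.52953867e-05 2.05907224e-03 3.92862427e-05] [ 0.45395329 -1.59775419 -0.01247696]
[ 0.00109981 -0.00034062  0.00213803]
[[-0.0, 0.0008, -0.0029], [0.044, 0.0, -0.0]] [[-0.0, 0.0007, -0.003], [0.043, -0.0, -0.0]] [[-0.0, 0.0008, -0.0029], [0.044, -0.0, -0.0]] [[-0.0, 0.0008, -0.0029], [0.044, -0.0, -0.0]] [[-0.0, 0.0007, -0.003], [0.043, -0.0, -0.0]] [[-0.0, 0.0008, -0.0029], [0.044, -0.0, -0.001]] [[-0.0, 0.0008, -0.003], [0.043, -0.0, 0.0]] [[-0.0, 0.0007, -0.0029], [0.044, -0.0, 0.0]] [[-0.0001, 0.0008, -0.0029], [0.044, 0.0, 0.0]] 
[ 0.47524245 -0.23409857  0.14286912] end tilt 1.5055072219312866
```

```bash
python3 -m creep '[[[0,0.0008,-0.003],[0.044,0,0],1],[[0,0.0008,-0.003],[0.044,0,0],1],[[0,0.0008,-0.003],[0.044,0,0],1],[[0,0,0],[0,0,0],1]]' 40
python3 -m creep '[[[0,0.0008,-0.003],[0.044,0,0],1],[[0,0.0008,-0.003],[0.044,0,0],1],[[0,0.0008,-0.003],[0.044,0,0],1],[[0,0,0],[0,0,0],1]]'
python3 - <<'E'
from k import *
P,Q,g=cur();print(Q.inv().apply(g["force"]),g["wrist_torque"],np.degrees(np.arcsin(Q.as_matrix()[:,2]@ux)))
pv=S(59,0,5); v=toolR(24).inv().apply(np.array([.4749,-.2342,.1157])-pv);w=Q.inv().apply(P-pv);print(v,w)
E
```

```text
time_s: 11.45
tool_pos: [0.4741, -0.2344, 0.1251]
tcp_rot: [0.578, 0.803, 0.115, 0.084]
force: [-2.4, -0.7, 2.2]
grip_width: 0.0117
grasp_force: 40.0
time_s: 11.95
tool_pos: [0.4741, -0.2344, 0.1346]
tcp_rot: [0.583, 0.809, 0.063, 0.046]
force: [-4.7, -0.5, 5.2]
grip_width: 0.0118
grasp_force: 40.1
[ 1.03120893 -3.70685162 -5.83940495] [-0.01266588  0.58479247 -0.00263087] 8.903077364079321
[-0.00108292 -0.06770925 -0.01612876] [-0.00099699 -0.06745564 -0.0167313 ]
```

```bash
python3 -m creep '[[[0,0,-0.0035],[0.044,0,0],1],[[0,0,-0.0035],[0.044,0,0],1],[[0,0,0],[0,0,0],1]]'
python3 -m creep '[[[0,0,-0.0032],[0.044,0,0],1],[[0,0,0],[0,0,0],1]]'
cat > st.py <<'E'
from k import *
P,Q,g=cur();print(g["time_s"],"P",P.round(4),"toolF",Q.inv().apply(g["force"]).round(1),"tau",g["wrist_torque"].round(2),"tilt",np.degrees(np.arcsin(Q.as_matrix()[:,2]@ux)).round(1),g["joint_positions"].round(2))
w=Q.inv().apply(P-S(59,0,5));print(w.round(4))
E
python3 st.py
```

```text
time_s: 12.32
tool_pos: [0.4741, -0.2343, 0.1413]
tcp_rot: [0.584, 0.811, 0.027, 0.021]
force: [1.1, 1.1, 1.6]
grip_width: 0.0115
grasp_force: 40.0
time_s: 12.58
tool_pos: [0.4733, -0.2342, 0.144]
tcp_rot: [0.584, 0.812, 0.01, 0.007]
force: [0.3, 0.0, -0.5]
grip_width: 0.0115
grasp_force: 40.0
12.575 P [ 0.4733 -0.2342  0.144 ] toolF [-0.1  0.3  0.5] tau [-0.   -0.    0.01] tilt 1.4 [ 0.21  0.36  0.23  2.   -0.14  0.79  0.85]
[-0.0006 -0.0695 -0.0172]
```

```bash
python3 -m creep '[[[0,-0.003,0],[0,0,0],1],[[0,-0.004,0],[0,0,0],1],[[0,-0.005,0],[0,0,0],1],[[0,-0.006,0],[0,0,0],1],[[0,0,0],[0,0,0],1]]'
python3 -m creep '[[[0,-0.008,0],[0,0,0],1],[[0,-0.008,-0.006],[0.012,0,0],1],[[0,-0.004,-0.020],[0.012,0,0],1],[[0,0,-0.03],[0,0,0],1],[[0,0,-0.02],[0,0,0],1]]'
python3 st.py
python3 - <<'E'
from k import *
P,Q,g=cur()
T=np.array([.513,.1175,.23]);yt=np.radians(10);z=-ez;y=np.array([np.cos(yt),np.sin(yt),0]);RT=R.from_matrix(np.c_[np.cross(y,z),y,z])
rows(P,Q,line(P,Q,T,RT,12))
E
```

```text
time_s: 13.2
tool_pos: [0.4554, -0.2407, 0.1441]
tcp_rot: [0.585, 0.811, 0.009, 0.007]
force: [-0.1, 0.3, -2.4]
grip_width: 0.0118
grasp_force: 40.0
time_s: 13.82
tool_pos: [0.4367, -0.2472, 0.2213]
tcp_rot: [0.585, 0.811, -0.001, 0.001]
force: [0.7, 0.4, -3.1]
grip_width: 0.0117
grasp_force: 40.0
13.825 P [ 0.4367 -0.2472  0.2213] toolF [0.2 0.8 3.1] tau [-0.06  0.02 -0.01] tilt -0.0 [ 0.21  0.21  0.27  1.98 -0.07  0.96  0.84]
[-0.0017 -0.1087 -0.0928]
[[0.027, 0.016, -0.001], [0.0, 0.0, 0.012]] [[0.027, 0.015, -0.001], [0.0, 0.001, 0.013]] [[0.027, 0.015, -0.0], [0.0, -0.0, 0.012]] [[0.027, 0.015, -0.001], [0.0, 0.0, 0.012]] [[0.028, 0.014, -0.001], [0.0, 0.0, 0.012]] [[0.028, 0.014, -0.001], [0.0, 0.001, 0.013]] [[0.028, 0.013, -0.0], [0.0, -0.0, 0.012]] [[0.028, 0.014, -0.001], [0.0, 0.0, 0.012]] [[0.028, 0.013, -0.001], [0.0, 0.0, 0.012]] [[0.028, 0.012, -0.001], [0.0, 0.001, 0.013]] [[0.029, 0.013, -0.0], [0.0, -0.0, 0.012]] [[0.028, 0.011, -0.001], [0.0, 0.0, 0.012]]
```

```bash
python3 -m creep '[[[0.027,0.016,-0.001],[0,0,0.012],1],[[0.027,0.015,-0.001],[0,0,0.013],1],[[0.027,0.015,-0.001],[0,0,0.012],1],[[0.027,0.015,-0.001],[0,0,0.012],1],[[0.028,0.014,-0.001],[0,0,0.012],1]]' >/dev/null
python3 -m creep '[[[0.028,0.014,-0.001],[0,0,0.013],1],[[0.028,0.013,0],[0,0,0.012],1],[[0.028,0.014,-0.001],[0,0,0.012],1],[[0.028,0.013,-0.001],[0,0,0.012],1],[[0.028,0.012,-0.001],[0,0,0.013],1]]' >/dev/null
python3 -m creep '[[[0.029,0.013,0],[0,0,0.012],1],[[0.028,0.011,-0.001],[0,0,0.012],1],[[0,0,0],[0,0,0],1]]'
python3 st.py
python3 - <<'E'
from k import *
from cell import grab_frame
P,Q,g=cur();a=[]
for n,b in(("scene",(180,215)),("top",(200,215))):
    f=grab_frame(n);np.savez(f"pics/{n}6.npz",**f);a.append(cv2.resize(f["pixels"][b[0]:b[0]+120,b[1]:b[1]+160],(400,300),interpolation=2))
cv2.imwrite("pics/c6.png",np.hstack(a))
E
```

```text
time_s: 15.45
tool_pos: [0.5124, 0.1198, 0.2291]
tcp_rot: [0.641, 0.768, -0.001, 0.0]
force: [-0.3, -0.4, -2.4]
grip_width: 0.0115
grasp_force: 40.0
15.45 P [0.5124 0.1198 0.2291] toolF [-0.3 -0.4  2.4] tau [-0.09  0.07  0.05] tilt -0.0 [-0.32  0.25  0.03  1.9  -0.01  0.99 -0.11]
[ 0.3306  0.0324 -0.1011]
```

View pics/c6.png

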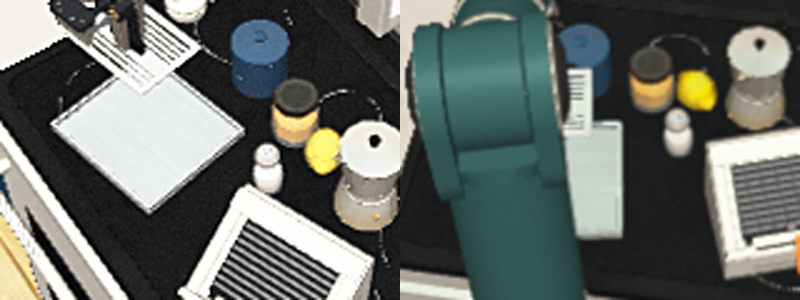

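The scene crop shows the cover held level above the tray, with the tray empty. The canister's clearance needs a check.

```bash
python3 - <<'E'
from h import *
f=load("scene0");P=cloud(f)
m=(P[...,2]>.05)&(P[...,2]<.2)&(P[...,0]>.45)&(P[...,0]<.85)&(P[...,1]>-.03)&(P[...,1]<.4)
Q=P[m];print(Q[:,0].min(),np.percentile(Q,[1,50,99],axis=0))
# cover level from scene6
f=load("scene6");P=cloud(f);m=(abs(P[...,2]-.216)<.02)&(P[...,0]>.4)&(P[...,0]<.56)&(P[...,1]>.03)&(P[...,1]<.1)
Q=P[m];c=Q.mean(0);A=np.linalg.lstsq(np.c_[Q[:,:2]-c[:2],np.ones(len(Q))],Q[:,2],rcond=None)[0];print(len(Q),c,np.degrees(A[:2]),Q.min(0),Q.max(0))
E
python3 -m creep '[[[0,0,0.03],[0,0,0],1],[[0,0,0.04],[0,0,0],1],[[0,0,0.03],[0,0,0],1],[[0,0,0.02],[0,0,0],1],[[0,0,0.01],[0,0,0],1]]'
```

```text
0.6654030857911297 [[ 0.66833845 -0.0294098   0.05060929]
 [ 0.7017184   0.07723382  0.08293043]
 [ 0.75251631  0.28392211  0.09781836]]
309 [0.51310469 0.07270538 0.2123154 ] [-1.09936191  3.89874603] [0.46924061 0.04119343 0.20147684] [0.55944464 0.09989438 0.23515286]
time_s: 16.18
tool_pos: [0.5119, 0.1155, 0.098]
tcp_rot: [0.643, 0.766, -0.002, 0.0]
force: [1.4, -0.4, -1.9]
grip_width: 0.0119
grasp_force: 40.0
```

```bash
python3 -m creep '[[[0,0,0.02],[0,0,0],1],[[0,0,0.02],[0,0,0],1],[[0,0,0.015],[0,0,0],1],[[0,0,0.008],[0,0,0],1],[[0,0,0],[0,0,0],1]]'
python3 -m creep '[[[0,0,0.003],[0,0,0],1],[[0,0,0.003],[0,0,0],1],[[0,0,0],[0,0,0],1]]'
python3 -m creep '[[[0,0,0.002],[0,0,0],1],[[0,0,0],[0,0,0],1]]'; python3 st.py
```

```text
time_s: 16.8
tool_pos: [0.5124, 0.1169, 0.0357]
tcp_rot: [0.643, 0.766, -0.001, 0.0]
force: [0.5, 0.1, -2.5]
grip_width: 0.0119
grasp_force: 40.0
time_s: 17.18
tool_pos: [0.5124, 0.1171, 0.0299]
tcp_rot: [0.642, 0.766, -0.001, 0.001]
force: [-0.3, 0.4, -1.5]
grip_width: 0.0114
grasp_force: 40.0
time_s: 17.42
tool_pos: [0.5124, 0.1171, 0.0278]
tcp_rot: [0.643, 0.766, -0.001, 0.001]
force: [-0.0, -0.6, -2.3]
grip_width: 0.0117
grasp_force: 40.0
17.425 P [0.5124 0.1171 0.0278] toolF [-0.5 -0.1  2.3] tau [-0.06  0.09  0.05] tilt -0.1 [-0.31  0.55  0.02  2.03 -0.02  0.56 -0.1 ]
[0.3284 0.0307 0.1   ]
```

```bash
for r in 1; do python3 -m creep '[[[0,0,0.0015],[0,0,0],1],[[0,0,0],[0,0,0],1]]' | grep -E "pos|^force"
python3 -m creep '[[[0,0,0.0015],[0,0,0],1],[[0,0,0],[0,0,0],1]]' | grep -E "pos|^force"
python3 -m creep '[[[0,0,0.001],[0,0,0],1],[[0,0,0],[0,0,0],1]]' | grep -E "pos|^force"; done; python3 st.py
```

```text
tool_pos: [0.5124, 0.1171, 0.0262]
force: [-0.4, -0.3, -2.1]
tool_pos: [0.5124, 0.1171, 0.0247]
force: [-0.0, 0.7, -2.9]
tool_pos: [0.5124, 0.1172, 0.0243]
force: [-2.1, 0.5, 4.2]
18.175 P [0.5124 0.1172 0.0243] toolF [ 0.8 -2.  -4.2] tau [-0.29  0.43 -0.04] tilt -0.1 [-0.31  0.56  0.02  2.03 -0.02  0.56 -0.1 ]
[0.3285 0.0308 0.1036]
```

Contact, on the tray floor. I loosen the grip, open and withdraw upward.

```bash
python3 -m creep '[[[0,0,0],[0,0,0],1],[[0,0,0],[0,0,0],1]]' 3
python3 -m creep '[[[0,0,0],[0,0,0],0.68],[[0,0,0],[0,0,0],0.6],[[0,0,0],[0,0,0],0.4],[[0,0,0],[0,0,0],0.4]]'
python3 -m creep '[[[0,0,-0.005],[0,0,0],0.3],[[0,0,-0.015],[0,0,0],0.3],[[0,0,-0.04],[0,0,0],0.3],[[0,0,-0.05],[0,0,0],0.3],[[0,0,-0.05],[0,0,0],0.3]]'
python3 -m creep '[[[0.01,-0.05,-0.03],[0,0,0],0.3],[[0.01,-0.05,-0.03],[0,0,0],0.3],[[0.02,-0.03,0],[0,0,0],0.3],[[0,0,0],[0,0,0],0.3]]'
python3 - <<'E'
from k import *
from cell import grab_frame
a=[]
for n,b in(("scene",(190,215)),("top",(200,215))):
    f=grab_frame(n);np.savez(f"pics/{n}7.npz",**f);a.append(cv2.resize(f["pixels"][b[0]:b[0]+120,b[1]:b[1]+160],(400,300),interpolation=2))
cv2.imwrite("pics/c7.png",np.hstack(a))
E
```

```text
time_s: 18.42
tool_pos: [0.5125, 0.1172, 0.0242]
tcp_rot: [0.642, 0.766, -0.001, 0.001]
force: [-1.9, -0.5, 4.2]
grip_width: 0.0119
grasp_force: 3.0
time_s: 18.92
tool_pos: [0.5125, 0.117, 0.0237]
tcp_rot: [0.643, 0.766, -0.001, 0.001]
force: [-0.0, -0.7, 0.1]
grip_width: 0.0273
grasp_force: 0.0
time_s: 19.55
tool_pos: [0.5124, 0.1173, 0.1865]
tcp_rot: [0.643, 0.766, -0.0, 0.001]
force: [1.1, 0.7, -0.2]
grip_width: 0.0324
grasp_force: 0.0
time_s: 20.05
tool_pos: [0.376, 0.135, 0.2454]
tcp_rot: [0.641, 0.767, 0.0, 0.001]
force: [0.6, -0.3, -0.4]
grip_width: 0.0324
grasp_force: 0.0
```

View pics/c7.png

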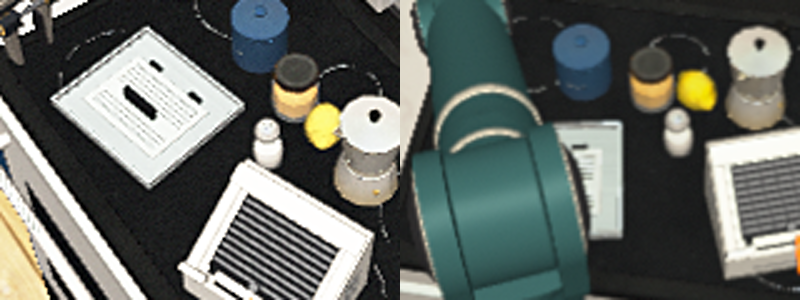

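The scene crop shows the cover lying flat inside the tray (crop ~(147,105)), bar upward, clear of the rim, with the bystanders unmoved. Handing in.

```bash
python3 -c "
from cell import *
print(finish_job())"
```

```text
the job is handed in; nothing more can be done
None
```

The cover was released by the tab, swung up to nearly level, drawn out and laid flat in the tray with the bar upward; I handed the job in at about 20 s with the robot clear, and the interface gave no verdict.

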